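Count along the tin rack and push a tin into the third gap

TASK

Run a fingertip along the top rail of the tin rack, starting at the end with the red post, counting the gaps between the dividers, filled or empty: touch the rail over the first, the second and the third gap in turn. Then push the tin that stands in front of the rack along the worktop into that third gap, fully home against the back board; push it only, never lift or tip it, and leave the tins already in the rack and the other things where they are.

Things in the scene. Friction and masses are not known exactly. Their poses are not given: they have to be found in the camera images.
- rack: (sizes in mm) fixed wooden tin rack, 366 wide (y), open to its own -x side (towards the robot). Origin: on the worktop, mid-width; z up. Five dividers 6 thick, 42 high at y = -180, -90, 0, 90, 180, from x = -35 (rounded ends) to 42; four gaps 84 wide between, centred at y = -135, -45, 45, 135. No floor. Back board 58 high, inner face at x = 42: a tin touching it has its axis at x = 4
- rail: flat aluminium rail, rigid, 14 wide (x) x 10 high, 366 long, carried above the rear of the gaps by a thin steel post on each divider. Origin and axes as the rack's; the rail's centre line is at x = 34 of that frame, its top at z = 84 above the worktop, between y = -183 and 183
- red_post: red round post 19 diameter (foot 24) x 96 high, fixed, standing at one end of the rail, 196 from the rack's middle along the rack's y axis (the +y or the -y end), in line with the rail (x = 34 of the rack); counting starts here: the first, second and third gaps lie 61, 151 and 241 from it along the rail. Origin: centre of its foot
- white_post: white round post of the same size, fixed, at the other end of the rail. Origin: centre of its foot
- tin: closed food tin with a printed paper label, 75 diameter x 58 high, about 0.25 kg (0.18 to 0.36), loose, standing upright on the worktop in front of the open side of the rack; the one to push. Origin: centre of its underside, z along its axis
- tin_left: a closed food tin of the same kind, 75 diameter x 58 high, about 0.25 kg, loose, already standing in the end gap of the rack on its + y side; leave it there. Origin: centre of its underside
- tin_right: a closed food tin of the same kind, 75 diameter x 58 high, about 0.25 kg, loose, already standing in the end gap of the rack on its - y side; leave it there. Origin: centre of its underside
- timer: white ribbed kitchen timer 62 diameter x 47 high; bystander, loose, leave it alone. Origin: centre of its underside
- salt: glass salt shaker with a grey top, 44 diameter x 90 high; bystander, loose, leave it alone. Origin: centre of its underside
- spice: spice jar with a yellow lid, 42 diameter x 96 high; bystander, loose, leave it alone. Origin: centre of its underside
- butter: yellow and white block of cheese, 73 x 102 x 37 high; bystander, loose, leave it alone. Origin: centre of its underside
Mind the look-alikes: they are no part of the job. What is shaped like the tin but purple is not meant.

How it is judged (in metres and radians):
On the way, in this order (a step that is already met when the one before it is completed fails the run):
1. a finger touches the rail over the first gap from the red post (contact force between the fingers and rail above 0.2 N and horizontal distance between the grasp point and red_post between 0.02 and 0.103 m and distance of tin from where it was at the start of the episode below 0.02 m), for 0.1 s.
2. then over the second gap (contact force between the fingers and rail above 0.2 N and horizontal distance between the grasp point and red_post between 0.109 and 0.193 m and distance of tin from where it was at the start of the episode below 0.02 m), for 0.1 s.
3. then over the third gap, the tin not yet pushed (less than 20 mm from its start) (contact force between the fingers and rail above 0.2 N and horizontal distance between the grasp point and red_post between 0.199 and 0.283 m and distance of tin from where it was at the start of the episode below 0.02 m), for 0.1 s.
At the end, for the whole second after the job is handed in: The tin stands upright and at rest on the worktop in the third gap counted from the red post, within 10 mm of the back board (x of tin in the frame of rack between -0.006 and 0.012 m and angle between tin's own z axis and vertical below 0.1 rad and height (world z) of tin below 0.006 m and ((y of red_post in the frame of rack above 0 m and y of tin in the frame of rack between -0.055 and -0.035 m) or (y of red_post in the frame of rack below 0 m and y of tin in the frame of rack between 0.035 and 0.055 m)) and linear speed of tin below 0.01 m/s); the robot touches nothing.
It fails at once if the tin is lifted more than 12 mm off the worktop (height (world z) of tin above 0.012 m).
It fails at once if the tin is tipped by more than 0.35 rad (angle between tin's own z axis and vertical above 0.35 rad).
It fails at once if a tin in the rack is moved by more than 15 mm (distance of any of tin_left, tin_right from where it was at the start of the episode above 0.015 m).
It fails at once if a bystander is moved by more than 20 mm (distance of any of timer, salt, spice, butter from where it was at the start of the episode above 0.02 m).
It also fails if it takes over 72 s, if anything falls off the work surface, if the arm or the gripper's body presses on something with over 40 N, if the wrist force passes 120 N, or if a joint passes its speed limit or range.

ROBOT

A 7-joint arm with a two-finger parallel gripper is mounted at the origin on a cart in front of the work surface, level with it; the furniture and walls round the work are solid. World frame = base frame: x ahead of the robot, y to its left, z up, the work surface at z = 0. Lengths are in mm, angles in rad, forces in N, time in s.
With the tool pointing down it reaches from about 400 to 875 mm from the base axis. Payload 4.4 kg.
Tool frame: the origin (TCP) lies midway between the tips of the shut fingers; the grasp point (between the pads) lies 19 mm behind it (ctrl.pinch_z is the distance from the TCP to the grasp point, in mm); z points along the fingers, y is the line along which they close (so a half turn about z gives the same grasp; the last joint's range is limited). The gripper opens to 85 mm and grips with 20 to 120 N. Pads are 22 mm wide; open, the fingers measure 114 mm over their backs; the gripper's body (76 mm by 85 mm) begins 54 mm behind the grasp point. The pads swing forward as they close: fully open they stand 13 mm farther back than shut.
Start: joints at [1.085, 0.628, 0.038, 1.517, -0.027, 0.996, -0.02], TCP at [264.954, -593.563, 231.313] pointing down, gripper open.
Joint ranges: [-3.06, 3.06], [-0.37, 2.12], [-1.25, 1.32], [0.18, 2.47], [-1.1, 4.24], [0.23, 1.98], [-2.94, 2.94]. Speed limits (rad/s): [2.57, 2.57, 3.14, 3.14, 3.14, 3.14, 3.14].

INTERFACE

Orientations are given as [roll, pitch, yaw] about the fixed x, y, z axes, in that order (R = Rz(yaw) Ry(pitch) Rx(roll)).
In Python, from cell import read_state, cams, order, ctrl gives the robot as it stands.
- The arm moves only by the tool move_arm, never from a script. Its argument "targets" is text: rows parted by semicolons, each of 7 numbers parted by spaces: the gripper's target within -1 to 1 (fully open at 1, half-way at 0, shut at -1), then the shift along the tool's x, y, z in cm, then the turn, a rotation vector about the tool's x, y, z in degrees. A call has 1 to 5 rows; each row shifts and turns the commanded pose from where the row before left it, along the tool's axes as they then stand; what a row does not reach is not made up. A row lasts 1/12 s, in which the tool goes at most 41.7 mm and 7.16 degrees, less where a joint would pass 70% of its speed; a pose out of reach is approached as far as the arm can. A call with a gripper value outside its range is refused whole. The fingers move at their own pace and stop on an object; the grip force is fixed at half the most. Time passes only in rows, so rows that do not move let the fingers close. It gives the time, the measured TCP pose, the force, the opening and the grip force at its end, in the units of the state.
- read_state(): the state, without advancing time (a new reading comes with each control period).
- cams.get_image(name): name is "scene" or "top" or "wrist"; returns a dict with "color" (420x560x3 uint8, red, green, blue), "fovy" (degrees; the focal length in pixels is half the picture's height over the tangent of half this angle, whatever the lens; pixels are square), "cx", "cy" (the principal point, pixels), "k1" (the pictures are not rectified: a ray, as slopes to the right and down, at radius r is drawn at 1 + k1 r^2 times it, then the intrinsics apply), "rvec" (rotation vector, rad) and "tvec" (3), from world to camera coordinates, as OpenCV has them. Camera axes: x right, y down, z forward; pixel columns grow to the right and rows downward; lengths in mm; the calibration is good to about 2 mm. A picture is of the moment at which its call begins. There is no depth.
- order.finish_job(): hands the job in; it is judged then, once.
The state is a dict: "clock": time; "qpos": joint angles; "qd": joint speeds; "tau": joint torques, N m; "eef_pos": TCP position; "tool_rot": TCP orientation; "force": force on the tool from outside, world axes, zero at the start; "torque": the same for the moment, N m; "width": finger opening in mm; "gripper_force": force on a finger pad.
Only numpy, scipy, OpenCV 4.12 (cv2) and the standard library are available. Lean on these libraries where they do the work, as an engineer would, in place of code of your own. Each camera call takes 0.05 s, during which the arm holds its last target. There are 200 camera calls.

## Working session

There is one attempt and no reset: what is moved stays moved. The work goes in short steps, Python scripts to look and compute and a tool call to move; the robot and the scene stay as the last step left them, time stands still between calls to the robot, and variables do not carry over. Pictures are saved under pics/ and viewed, at most 10 in all, crops included, and the job is handed in when it is done.

Besides the shell and the picture viewer there is one more tool, called after "Call:" as name(argument=value, ...) on one line, values as JSON. move_arm: Moves the arm, as the interface text tells. Its arguments: {"type":"object","properties":{"targets":{"type":"string"}},"required":["targets"]}

```bash
mkdir -p pics; cat > h.py <<'E'
import numpy as np, cv2
from cell import read_state, cams, order, ctrl
def snap(name, fn):
    d=cams.get_image(name); cv2.imwrite(fn,d["color"][:,:,::-1])
    import pickle; pickle.dump({k:d[k] for k in d if k!="color"},open(f"pics/{name}.pkl","wb")); return d
def cam(name):
    import pickle; return pickle.load(open(f"pics/{name}.pkl","rb"))
def px2w(d,u,v,z):
    f=210/np.tan(np.radians(d["fovy"])/2)
    x,y=(u-d["cx"])/f,(v-d["cy"])/f
    rd=np.hypot(x,y); r=rd
    for _ in range(30): r=rd/(1+d["k1"]*r*r)
    s=r/rd if rd>0 else 1
    R=cv2.Rodrigues(np.array(d["rvec"],float))[0]; t=np.array(d["tvec"],float).ravel()
    c=-R.T@t; w=R.T@np.array([x*s,y*s,1]); return c+w*(z-c[2])/w[2]
def w2px(d,p):
    f=210/np.tan(np.radians(d["fovy"])/2)
    R=cv2.Rodrigues(np.array(d["rvec"],float))[0]; q=R@np.array(p,float)+np.array(d["tvec"],float).ravel()
    x,y=q[0]/q[2],q[1]/q[2]; k=1+d["k1"]*(x*x+y*y); return np.array([d["cx"]+f*x*k,d["cy"]+f*y*k])
E
python3 - <<'E'
from h import *
a=snap("scene","pics/s1.png");b=snap("top","pics/t1.png")
for n,d in(("s",a),("t",b)):
    R=cv2.Rodrigues(np.array(d["rvec"],float))[0]; print(n,-R.T@np.array(d["tvec"]).ravel(),d["fovy"],d["k1"])
print(read_state())
E
```

```text
s [137.13124202 564.16932107 781.38879356] 57.8813144374889 -0.0914885593034268
t [ 388.5758843    -6.7972222  1231.88073313] 56.730100930827575 -0.05246395715092071
{'clock': 0.1, 'qpos': array([ 1.08520019,  0.62925487,  0.03844206,  1.51826102, -0.02701623,
        0.996311  , -0.02000698]), 'qd': array([ 0.00113257, -0.0004806 , -0.00050103, -0.00179307, -0.00050079,
        0.00033755, -0.00063244]), 'tau': array([ 4.44885576e-03, -5.64528751e+01,  1.23116311e+00, -1.93971705e+01,
        1.12747896e-02,  5.43614093e-03,  5.48794537e-05]), 'eef_pos': array([ 264.72859391, -593.03479272,  230.4824308 ]), 'tool_rot': array([-3.13987603e+00,  2.15847281e-06,  4.19782672e-01]), 'force': array([0.10311713, 1.25834927, 0.18594105]), 'torque': array([-0.00999225, -0.03698431,  0.00371411]), 'gripper_force': 0.0, 'width': 85.59153994159202}
```

View pics/s1.png

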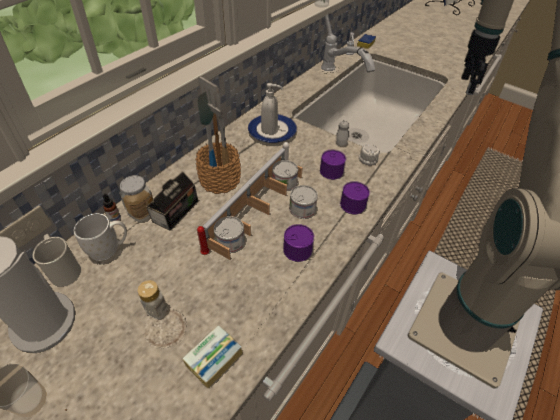

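View pics/t1.png

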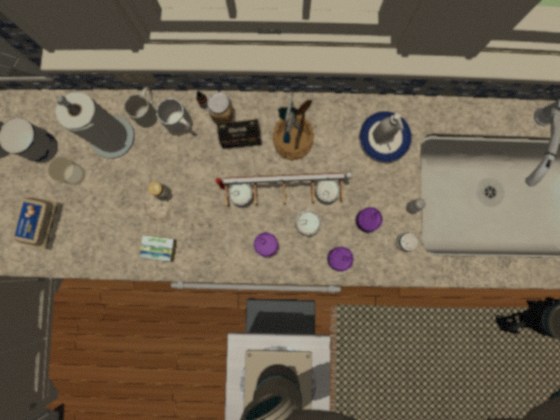

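The scene picture shows the red post at (203,240) and the tin at (303,200). In the top view the red post is at (221,182), the white post at (348,177), and the tin at (308,223). Purple look-alikes stand around the tin. I'll take an enlarged crop to measure.

```bash
python3 - <<'E'
from h import *
im=cv2.imread("pics/t1.png")[160:280,205:365]
cv2.imwrite("pics/c1.png",cv2.resize(im,None,fx=5,fy=5,interpolation=cv2.INTER_CUBIC))
E
```

```text
(no output)
```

View pics/c1.png

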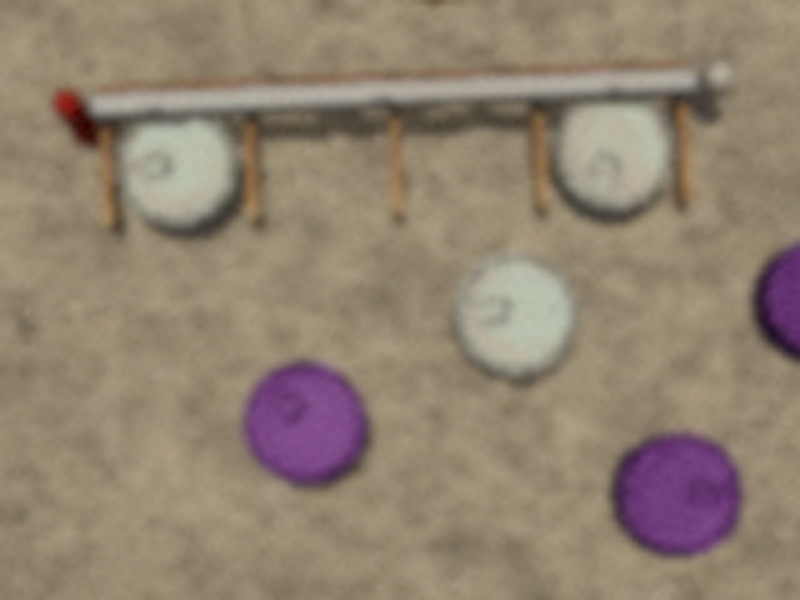

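In this crop (×5, offset 205,160) the rail runs from (91,105) to (695,82). The post tops are at (68,103) and (719,73). Tin tops are at (516,318) for the target, and (180,172) and (613,157) in the rack. The nearest purple tins are at (307,423) and (678,493).

```bash
python3 - <<'E'
from h import *
d=cam("top")
f=lambda x,y,z: px2w(d,205+(x+.5)/5-.5,160+(y+.5)/5-.5,z)[:2]
P={n:f(*p) for n,p in dict(railL=(91,105,84),railR=(695,82,84),red=(68,103,96),white=(719,73,96),tin=(516,318,58),tl=(180,172,58),tr=(613,157,58),p1=(307,423,58),p2=(678,493,58),p3=(815,300,58),d0=(110,222,42),d2=(399,215,42),d4=(684,204,42)).items()}
for n,p in P.items(): print(n,p.round(1))
m=(P["railL"]+P["railR"])/2; ey=P["red"]-P["white"]; ey/=np.linalg.norm(ey)
ey=P["railL"]-P["railR"]; print("len",np.linalg.norm(ey)); ey/=np.linalg.norm(ey); ex=np.array([ey[1],-ey[0]])
o=m-34*ex; print("rack",o,"yaw",np.degrees(np.arctan2(ex[1],ex[0])))
for n,p in P.items(): print(n,"rackframe",(ex@(p-o)).round(1),(ey@(p-o)).round(1))
for y in(135,45,-45): print("rail",y,(o+34*ex+y*ey).round(1))
for x in(4,-135): print("gap3",x,(o+x*ex-45*ey).round(1))
E
```

```text
railL [614.1 178.9]
railR [ 636.5 -183.9]
red [612.7 190.7]
white [ 639.7 -196.4]
tin [494.  -80.1]
tl [578.8 126.7]
tr [ 594.2 -137.9]
p1 [427.6  44.7]
p2 [ 390.8 -179.1]
p3 [ 509.1 -261.6]
d0 [549.1 170.8]
d2 [557.6  -7.8]
d4 [ 568.6 -183.9]
len 363.4650709930403
rack [591.39237266  -4.62868317] yaw 3.5313975780341464
railL rackframe 34.0 181.7
railR rackframe 34.0 -181.7
red rackframe 33.3 193.6
white rackframe 36.4 -194.4
tin rackframe -101.9 -69.3
tl rackframe -4.5 131.9
tr rackframe -5.4 -133.2
p1 rackframe -160.5 59.3
p2 rackframe -211.0 -161.8
p3 rackframe -97.9 -251.4
d0 rackframe -31.4 177.7
d2 rackframe -33.9 -1.1
d4 rackframe -33.8 -177.5
rail 135 [617.  132.2]
rail 45 [622.6  42.4]
rail -45 [628.1 -47.4]
gap3 4 [598.2 -49.3]
gap3 -135 [459.4 -57.9]
```

Call:
move_arm(targets="-1 0 0 0 0 0 6.83; -1 0 0 0 0 0 6.83; -1 0 0 0 0 0 6.83; -1 0 0 0 0 0 0")

```text
clock: 0.43
eef_pos: [264.9, -593.2, 230.8]
tool_rot: [-3.141, 0.001, 0.059]
force: [-0.7, -0.3, 0.6]
width: 38.9
gripper_force: 0.0
```

```bash
python3 - <<'E'
from h import *
d=cam("top")
for z in(80,120): print(px2w(d,293,158,z).round(), px2w(d,300,150,z+60).round())
E
```

```text
[689. -31.  80.] [698. -49. 140.]
[679. -30. 120.] [687. -48. 180.]
```

Call:
move_arm(targets="-1 1.98 -3.51 0 0 0 0; -1 1.98 -3.51 0 0 0 0; -1 1.98 -3.51 0 0 0 0; -1 1.98 -3.51 0 0 0 0; -1 1.98 -3.51 0 0 0 0")

```text
clock: 0.85
eef_pos: [353.2, -410.3, 231.1]
tool_rot: [-3.141, 0.0, 0.066]
force: [0.8, -0.4, -0.3]
width: -0.2
gripper_force: 0.0
```

Call:
move_arm(targets="-1 1.98 -3.51 0 0 0 0; -1 1.98 -3.51 0 0 0 0; -1 1.98 -3.51 0 0 0 0; -1 1.98 -3.51 0 0 0 0; -1 1.98 -3.51 0 0 0 0")

```text
clock: 1.27
eef_pos: [441.2, -229.0, 231.3]
tool_rot: [3.142, -0.0, 0.066]
force: [1.3, -1.0, -0.5]
width: -0.2
gripper_force: 0.0
```

Call:
move_arm(targets="-1 1.98 -3.51 0 0 0 0; -1 1.98 -3.51 0 0 0 0; -1 1.98 -3.51 0 0 0 0; -1 1.98 -3.51 0 0 0 0; -1 1.98 -3.51 0 0 0 0")

```text
clock: 1.68
eef_pos: [529.1, -47.7, 231.3]
tool_rot: [3.141, 0.0, 0.066]
force: [1.5, -1.5, 0.6]
width: 0.1
gripper_force: 0.0
```

Call:
move_arm(targets="-1 1.95 -3.5 0 0 0 0; -1 1.95 -3.5 0 0 0 0; -1 1.95 -3.5 0 0 0 0; -1 1.95 -3.5 0 0 0 0; -1 1.95 -3.5 0 0 0 0")

```text
clock: 2.1
eef_pos: [615.5, 133.0, 231.2]
tool_rot: [3.141, 0.0, 0.066]
force: [1.2, 0.2, -0.7]
width: -0.3
gripper_force: 0.0
```

Call:
move_arm(targets="-1 0 0 3.5 0 0 0; -1 0 0 3.5 0 0 0; -1 0 0 3.5 0 0 0; -1 0 0 1.5 0 0 0; -1 0 0 0 0 0 0")

```text
clock: 2.52
eef_pos: [611.6, 130.6, 106.7]
tool_rot: [3.14, 0.009, 0.066]
force: [-1.2, -0.5, 0.2]
width: -0.2
gripper_force: 0.0
```

```bash
python3 - <<'E'
from h import *
snap("scene","pics/s2.png"); im=cv2.imread("pics/s2.png")[110:270,170:380]
cv2.imwrite("pics/c2.png",cv2.resize(im,None,fx=3.6,fy=3.6,interpolation=cv2.INTER_CUBIC)); s=read_state(); print(s["eef_pos"],s["force"])
E
```

```text
[613.53279413 130.8429902  109.28473937] [-0.16114194  0.19288895  0.84676242]
```

View pics/c2.png

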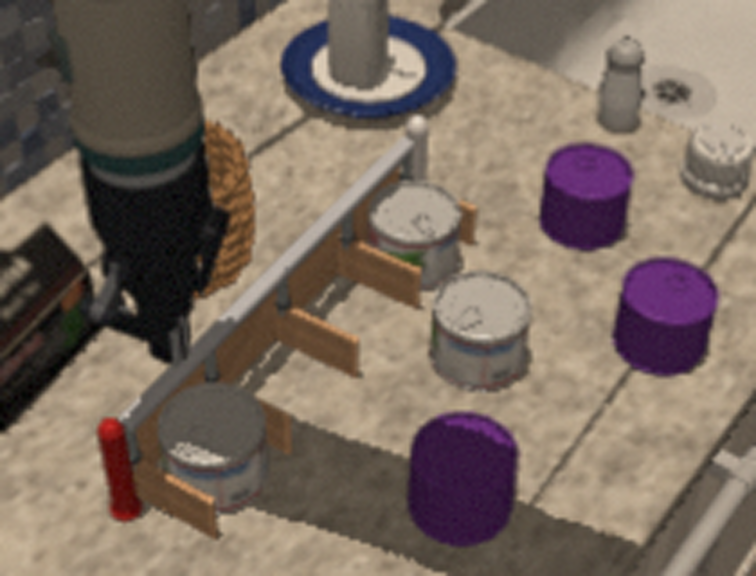

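The fingertips, at about (175,345) in the crop, are just above the rail near the first gap and clear of the red post. I'll descend gently.

Call:
move_arm(targets="-1 0 0 1.5 0 0 0; -1 0 0 0.6 0 0 0; -1 0 0 0.2 0 0 0; -1 0 0 0 0 0 0")

```text
clock: 2.9
eef_pos: [615.5, 131.1, 89.0]
tool_rot: [-3.141, -0.001, 0.063]
force: [-0.4, -0.5, 0.1]
width: -0.4
gripper_force: 0.0
```

Call:
move_arm(targets="-1 0 0 0.2 0 0 0; -1 0 0 0.2 0 0 0; -1 0 0 0.2 0 0 0; -1 0 0 0 0 0 0")

```text
clock: 3.23
eef_pos: [615.7, 131.2, 84.1]
tool_rot: [-3.141, -0.002, 0.062]
force: [-2.4, -0.7, 9.8]
width: 0.2
gripper_force: 4.8
```

Call:
move_arm(targets="-1 0 0 0 0 0 0; -1 0 0 0 0 0 0; -1 0 1.5 0 0 0 0; -1 0 1.5 0 0 0 0; -1 0 1.5 0 0 0 0")

```text
clock: 3.65
eef_pos: [619.4, 89.1, 84.1]
tool_rot: [-3.138, -0.004, 0.065]
force: [-0.5, 4.6, 7.1]
width: -0.2
gripper_force: 3.3
```

Call:
move_arm(targets="-1 0 1.5 0 0 0 0; -1 0 1.5 0 0 0 0; -1 0 1.5 0 0 0 0; -1 0 0 0 0 0 0; -1 0 0 0 0 0 0")

```text
clock: 4.07
eef_pos: [622.6, 38.7, 84.1]
tool_rot: [3.14, -0.004, 0.06]
force: [0.1, -4.2, 7.5]
width: 0.2
gripper_force: 3.5
```

Call:
move_arm(targets="-1 0 0 0 0 0 0; -1 0 0 0 0 0 0; -1 0 1.4 0 0 0 0; -1 0 1.4 0 0 0 0; -1 0 1.4 0 0 0 0")

```text
clock: 4.48
eef_pos: [625.0, 2.3, 84.1]
tool_rot: [-3.138, -0.004, 0.065]
force: [-0.1, 5.2, 7.5]
width: 0.2
gripper_force: 3.6
```

Call:
move_arm(targets="-1 0 1.4 0 0 0 0; -1 0 1.4 0 0 0 0; -1 0 1.4 0 0 0 0; -1 0 0 0 0 0 0; -1 0 0 0 0 0 0")

```text
clock: 4.9
eef_pos: [627.7, -44.7, 84.1]
tool_rot: [3.14, -0.004, 0.061]
force: [0.2, -2.8, 6.2]
width: -0.0
gripper_force: 3.3
```

Call:
move_arm(targets="-1 0 0 0 0 0 0; -1 0 0 0 0 0 0; -1 0 0 0 0 0 0")

```text
clock: 5.15
eef_pos: [627.7, -44.7, 84.1]
tool_rot: [3.139, -0.004, 0.061]
force: [0.4, -2.1, 6.5]
width: 0.0
gripper_force: 3.2
```

Call:
move_arm(targets="-1 0 0 -2 0 0 0; -1 0 0 -3 0 0 0; -1 -3 0.4 0 0 0 0; 0 -3.6 0.5 0 0 0 0; 0 -3.6 0.5 0 0 0 0")

```text
clock: 5.57
eef_pos: [524.6, -62.9, 133.1]
tool_rot: [3.141, -0.002, 0.063]
force: [-0.8, -0.4, -0.5]
width: 23.3
gripper_force: 0.0
```

Call:
move_arm(targets="0 -3.6 0.5 0 0 0 0; 0 -3.6 0.5 0 0 0 0; 0 -2.9 0.4 0 0 0 0; 0 0 0 0 0 0 0; 0 0 0 0 0 0 0")

```text
clock: 5.98
eef_pos: [424.0, -83.6, 132.9]
tool_rot: [3.141, -0.0, 0.061]
force: [1.0, -0.9, 0.1]
width: 43.1
gripper_force: 0.0
```

```bash
python3 - <<'E'
from h import *
s=read_state(); p=s["eef_pos"][:2]-np.array([591.4,-4.6]); ex=np.array([.9981,.0616]); ey=np.array([-.0616,.9981])
print(s["eef_pos"],s["width"],"rack",ex@p,ey@p)
snap("scene","pics/s3.png"); im=cv2.imread("pics/s3.png")[110:270,220:430]
cv2.imwrite("pics/c3.png",cv2.resize(im,None,fx=3.6,fy=3.6,interpolation=cv2.INTER_CUBIC))
E
```

```text
[423.96707872 -83.611155   132.87802182] 43.13797225959304 rack -171.98188587616445 -68.54716585743469
```

View pics/c3.png

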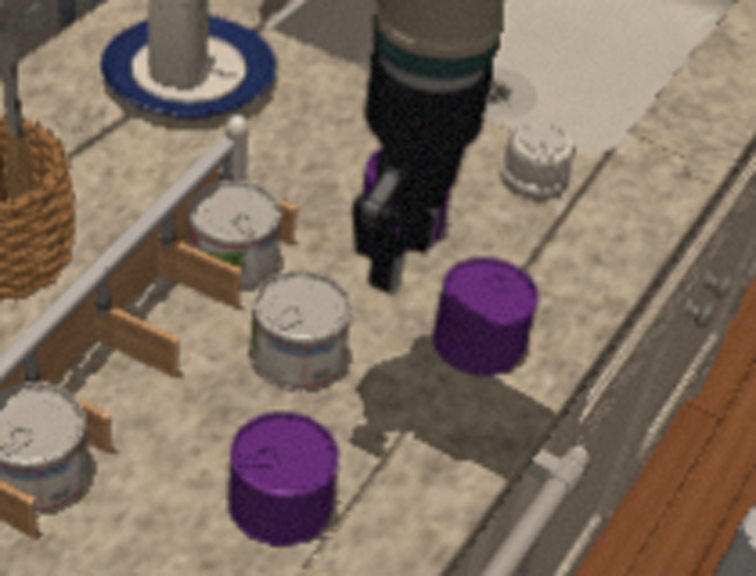

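The gripper is lined up behind the tin, between the purple tins, with free space below. Descending.

Call:
move_arm(targets="0 0 0 3 0 0 0; 0 0 0 3 0 0 0; 0 0 0 3 0 0 0; 0 0 0 1.9 0 0 0; 0 0 0 0 0 0 0")

```text
clock: 6.45
eef_pos: [423.9, -86.1, 45.8]
tool_rot: [3.135, 0.012, 0.064]
force: [0.4, -0.5, -0.3]
width: 42.6
gripper_force: 0.0
```

Call:
move_arm(targets="0 0.6 0 0 0 0 0; 0 0.6 0 0 0 0 0; 0 0.4 0 0 0 0 0; 0 0.4 0 0 0 0 0; 0 0.4 0 0 0 0 0")

```text
clock: 6.87
eef_pos: [448.2, -84.8, 48.1]
tool_rot: [3.133, 0.01, 0.063]
force: [0.5, -0.0, 0.1]
width: 42.6
gripper_force: 0.0
```

```bash
python3 -c "
from h import *
s=read_state();print(s['qpos'].round(2),s['eef_pos'],s['tool_rot'])"
```

```text
[ 0.2   0.69 -0.13  2.18  0.31  0.29 -1.7 ] [448.20361051 -84.75283114  48.10817788] [3.13336028 0.00968054 0.06253735]
```

Call:
move_arm(targets="0 -0.5 0 1 0 0 0; 0 0 0 0.7 0 0 0; 0 0 0 0.7 0 0 0; 0 0 0 0 0 0 0")

```text
clock: 7.2
eef_pos: [441.6, -85.3, 23.0]
tool_rot: [3.134, 0.012, 0.063]
force: [-0.2, -0.7, 0.0]
width: 42.6
gripper_force: 0.0
```

Call:
move_arm(targets="0 0.6 -0.2 0 0 0 0; 0 0.5 0 0 0 0 0; 0 0.5 -0.25 0 0 0 0; 0 0.5 -0.25 0 0 0 0; 0 0.5 -0.25 0 0 0 0")

```text
clock: 7.62
eef_pos: [467.1, -74.5, 23.5]
tool_rot: [3.133, 0.012, 0.062]
force: [-2.9, -1.7, 2.6]
width: 42.6
gripper_force: 1.5
```

Call:
move_arm(targets="0 0.5 -0.28 0 0 0 0; 0 0.5 -0.28 0 0 0 0; 0 0.5 -0.28 0 0 0 0; 0 0.5 -0.28 0 0 0 0; 0 0 0 0 0 0 0")

```text
clock: 8.03
eef_pos: [488.3, -60.6, 22.9]
tool_rot: [3.135, 0.009, 0.064]
force: [-0.3, 0.5, -0.2]
width: 42.7
gripper_force: 0.1
```

```bash
python3 - <<'E'
from h import *
s=read_state(); p=s["eef_pos"][:2]-np.array([591.4,-4.6]); ex=np.array([.9981,.0616]); ey=np.array([-.0616,.9981])
print(s["eef_pos"],s["width"],"rack",ex@p,ey@p)
snap("scene","pics/s4.png"); im=cv2.imread("pics/s4.png")[140:260,200:360]
cv2.imwrite("pics/c4.png",cv2.resize(im,None,fx=5,fy=5,interpolation=cv2.INTER_CUBIC))
E
```

```text
[488.30241562 -60.57944668  22.89801425] 42.728735104628406 rack -106.35003288441285 -49.522274529265005
```

View pics/c4.png

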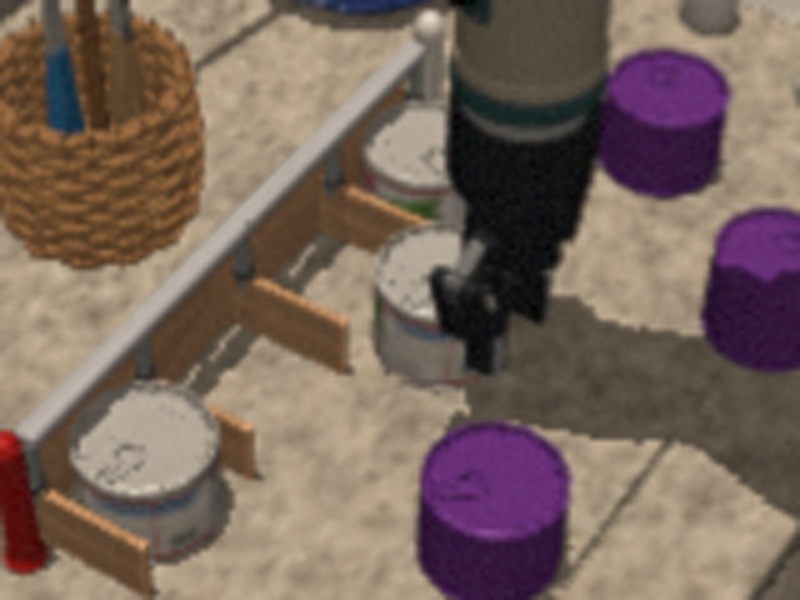

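The tin has moved towards the gap. In the crop its top-left edge is at (374,278), its top at (430,227), and its bottom front at about (440,382). I'll compare these with model positions.

```bash
python3 - <<'E'
from h import *
d=cam("scene"); ex=np.array([.9981,.0616]); ey=np.array([-.0616,.9981]); o=np.array([591.4,-4.6])
t=np.linspace(0,2*np.pi,180)
def ext(x,y):
    c=o+x*ex+y*ey
    q=np.array([((w2px(d,[c[0]+37.5*np.cos(a),c[1]+37.5*np.sin(a),58])-[200,140]+.5)*5-.5) for a in t])
    b=np.array([((w2px(d,[c[0]+37.5*np.cos(a),c[1]+37.5*np.sin(a),0])-[200,140]+.5)*5-.5) for a in t])
    return q[:,0].min().round(),q[:,1].min().round(),b[:,0].min().round(),b[:,1].max().round()
print("tin_left model(4,135)",ext(4,135),"(-5,132)",ext(-5,132))
for x,y in((-64,-49),(-64,-55),(-64,-44),(-70,-49),(-58,-49)): print(x,y,ext(x,y))
for y in (0,-90): print(y,(w2px(d,[*(o-35*ex+y*ey),42])-[200,140]+.5)*5-.5)
E
```

```text
tin_left model(4,135) (np.float64(61.0), np.float64(375.0), np.float64(73.0), np.float64(561.0)) (-5,132) (np.float64(79.0), np.float64(379.0), np.float64(90.0), np.float64(565.0))
-64 -49 (np.float64(374.0), np.float64(221.0), np.float64(373.0), np.float64(391.0))
-64 -55 (np.float64(380.0), np.float64(214.0), np.float64(379.0), np.float64(384.0))
-64 -44 (np.float64(370.0), np.float64(226.0), np.float64(368.0), np.float64(396.0))
-70 -49 (np.float64(384.0), np.float64(225.0), np.float64(382.0), np.float64(395.0))
-58 -49 (np.float64(365.0), np.float64(216.0), np.float64(364.0), np.float64(386.0))
0 [349.29855688 321.41043036]
-90 [436.03155666 225.80009862]
```

The tin is cradled at about rack (-64,-50), so I'll continue the push.

Call:
move_arm(targets="0 0.5 -0.15 0 0 0 0; 0 0.5 -0.15 0 0 0 0; 0 0.5 -0.15 0 0 0 0; 0 0.5 0 0 0 0 0; 0 0.5 0 0 0 0 0")

```text
clock: 8.5
eef_pos: [511.3, -55.5, 22.5]
tool_rot: [3.134, 0.012, 0.063]
force: [-3.2, 1.4, 3.1]
width: 42.8
gripper_force: 1.7
```

Call:
move_arm(targets="0 0.6 0 0 0 0 0; 0 0.6 0 0 0 0 0; 0 0.6 0 0 0 0 0; 0 0.6 0 0 0 0 0; 0 0.6 0 0 0 0 0")

```text
clock: 8.92
eef_pos: [541.4, -54.1, 22.2]
tool_rot: [3.134, 0.012, 0.062]
force: [-4.1, -0.6, 3.5]
width: 42.8
gripper_force: 2.4
```

Call:
move_arm(targets="0 0.4 0 0 0 0 0; 0 0.4 0 0 0 0 0; 0 0.2 0 0 0 0 0; 0 0 0 0 0 0 0")

```text
clock: 9.25
eef_pos: [551.8, -53.3, 22.1]
tool_rot: [3.134, 0.01, 0.062]
force: [-1.4, -0.3, 1.0]
width: 43.0
gripper_force: 1.1
```

```bash
python3 - <<'E'
from h import *
s=read_state(); p=s["eef_pos"][:2]-np.array([591.4,-4.6]); ex=np.array([.9981,.0616]); ey=np.array([-.0616,.9981])
print(s["eef_pos"],s["width"],s["force"],"rack",ex@p,ey@p)
E
```

```text
[551.82501373 -53.31888589  22.06239257] 43.03501425284914 [-1.41880144 -0.33476504  1.04706975] rack -42.5008771662953 -46.18850085269681
```

Next I push on in small steps until the back board resists.

Call:
move_arm(targets="0 0.2 0 0 0 0 0; 0 0.2 0 0 0 0 0; 0 0 0 0 0 0 0")

```text
clock: 9.5
eef_pos: [555.5, -53.1, 22.1]
tool_rot: [3.134, 0.01, 0.062]
force: [-2.0, -0.6, 0.6]
width: 42.7
gripper_force: 1.6
```

Call:
move_arm(targets="0 0.2 0 0 0 0 0; 0 0.2 0 0 0 0 0; 0 0 0 0 0 0 0")

```text
clock: 9.75
eef_pos: [557.4, -53.0, 21.8]
tool_rot: [3.133, 0.015, 0.062]
force: [-5.4, -0.1, 5.4]
width: 43.0
gripper_force: 3.9
```

Call:
move_arm(targets="0 0.2 0 0 0 0 0; 0 0.2 0 0 0 0 0; 0 0 0 0 0 0 0")

```text
clock: 10.0
eef_pos: [557.4, -53.0, 21.6]
tool_rot: [3.133, 0.022, 0.062]
force: [-12.3, -0.9, 11.5]
width: 42.7
gripper_force: 8.2
```

The tin is hard against the board: no further movement at 12 N. I'll retract and check.

Call:
move_arm(targets="0 -0.6 0 0 0 0 0; 0 -1 0 0 0 0 0; 0 -2 0 0 0 0 0; 0 -2 0 0 0 0 0; 0 0 0 -3 0 0 0")

```text
clock: 10.42
eef_pos: [500.7, -56.1, 48.9]
tool_rot: [3.134, 0.023, 0.063]
force: [-0.1, -0.6, -0.3]
width: 42.8
gripper_force: 0.0
```

Call:
move_arm(targets="0 0 0 -4 0 0 0; 0 0 0 -4 0 0 0; 0 0 4 -1 0 0 0; 0 -1 4 0 0 0 0; 0 -1 4 0 0 0 0")

```text
clock: 10.83
eef_pos: [499.0, -177.4, 145.7]
tool_rot: [3.132, 0.004, 0.065]
force: [0.7, -0.2, -0.3]
width: 42.7
gripper_force: 0.0
```

Call:
move_arm(targets="0 -1 4 0 0 0 0; 0 -1 4 0 0 0 0; 0 0 4 0 0 0 0; 0 0 0 0 0 0 0")

```text
clock: 11.17
eef_pos: [482.9, -308.8, 145.1]
tool_rot: [3.126, 0.008, 0.05]
force: [-0.0, -1.1, -0.3]
width: 42.6
gripper_force: 0.0
```

```bash
python3 - <<'E'
from h import *
d=snap("top","pics/t5.png"); im=cv2.imread("pics/t5.png")[160:280,205:365]
cv2.imwrite("pics/c5.png",cv2.resize(im,None,fx=5,fy=5,interpolation=cv2.INTER_CUBIC))
s=read_state(); print(s["eef_pos"],s["force"],s["qd"].round(3))
E
```

```text
[ 483.53490455 -303.58124413  144.89447733] [0.62819997 1.34024024 0.6632114 ] [-0.07  -0.017 -0.072  0.063 -0.033  0.001 -0.024]
```

View pics/c5.png

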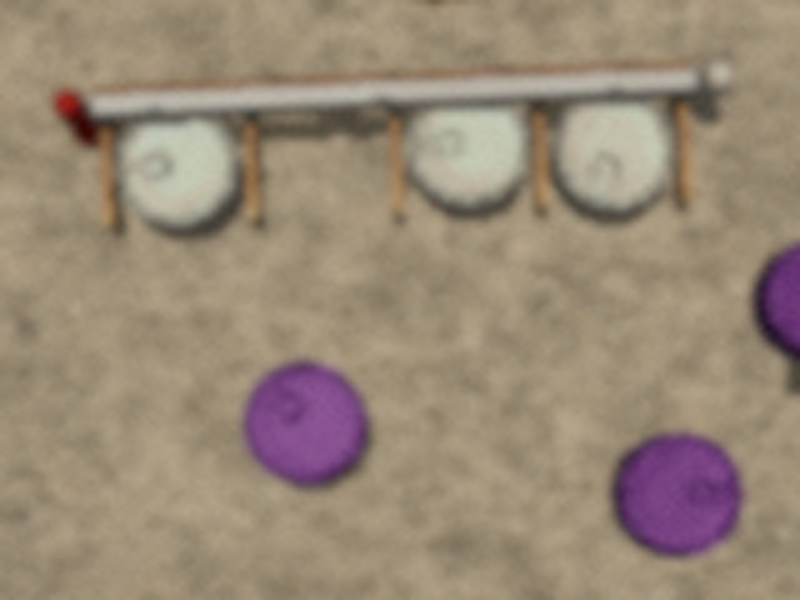

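The tin, now at (468,153), sits centred between the second-gap and end-gap dividers at (397) and (540), against the back board. The other tins have not moved and the gripper is clear.

Call:
move_arm(targets="0 0 0 0 0 0 0; 0 0 0 0 0 0 0; 0 0 0 0 0 0 0; 0 0 0 0 0 0 0")

```text
clock: 11.55
eef_pos: [484.1, -295.4, 145.0]
tool_rot: [3.134, 0.011, 0.065]
force: [0.6, 0.7, -0.2]
width: 42.6
gripper_force: 0.0
```

```bash
python3 -c "
from h import *
print(order.finish_job())"
```

```text
the job is handed in; nothing more can be done
None
```

I touched the rail over the first, second and third gaps counted from the red post, then pushed the tin into the third gap against the back board, and handed the job in after about 12 s; no verdict came back.

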